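# T-square flush to the board edge, pressing the sprung plate home

### The job

Pick up the T-square from the blue book and lay its blade on the plywood marking board, on the clear right-hand part, with the wooden head hanging over the board's front edge, and press the head gently flush against that edge while the blade is still clear of the brass plate. Then, keeping the head pressed against the edge, slide the T-square left along it until the blade, flush on the plate's long side, has pushed the sprung plate fully home, and let go so that the T-square stays lying flat, head flush on the edge and blade holding the plate home. Press gently throughout, and leave the other things on the desk where they are.

Things in the scene. Friction and masses are not known exactly. Their poses are not given: they have to be found in the camera images.
- tsquare: T-square, 0.22 to 0.28 kg: steel blade 220 long, 44 wide, 4 thick, wooden head across one end, red grip rib on top. Origin: underside of the blade, on its centre line, at the head's inner face. x along the blade away from the head (blade x 0 to 220, y -22 to +22, z 0 to 4 mm), y to the left, z up. Starts flat on the blue book, head hanging free over the book's front edge.
- tsquare_rib (a point): Middle of the top of the T-square's red upright grip rib, 55 mm from the head's inner face, 44 mm above the blade's underside. The rib is 60 long (along the blade), 14 wide, and rises 40 mm above the blade; the centre of mass lies under it. Axes as the T-square's.
- tsquare_head: The T-square's head, rigidly joined to the blade: a dark wooden bar 110 long (along y), 26 thick (x -26 to 0), 20 high (z -10 to +10 mm). Same origin and axes as the T-square; its inner face, which goes against the board edge, is the plane x = 0.
- tsquare_edge: The left-hand edge strip of the blade, rigidly part of it (blade x 0 to 220, y 20 to 22, z 2 to 4 mm); it meets the plate. Same origin and axes as the T-square.
- board: Plywood marking board, fixed to the desk by two small black brackets behind its far edge, 240 (x) by 300 (y) by 18 mm thick. Origin: centre of its underside; x away from the robot, y to the left, z up. Front edge: the plane x = -120 mm; top: z = 18 mm.
- plate (a joint): Slide (m) of a brass plate, 130 (board x) by 60 (board y), top 10 mm above the board, in a carrier with a black rail behind it: 0 at rest, grows to the left (board +y), 0.008 = home, a hard stop; spring 0.1 to 0.4 N. Its right long side, parallel to board x, starts somewhere from board y -15 to +45 mm; that is not reported: find it by sight or touch. Plate centre: board x -10 to +20 mm.
- book: Blue hardback book, fixed, 200 (x) by 150 (y) by 20 mm high, on which the T-square starts. Origin: centre of its underside; x away from the robot, y to the left.
- tumbler: Steel drinking tumbler, 72 across, 100 high, at the back of the desk. Leave alone. Origin: centre of its underside.
- steel_bowl: Steel bowl, 110 across, 45 high, at the back of the desk. Leave alone. Origin: centre of its underside.
- glue: White glue bottle with blue cap, 44 across, 130 high, at the back. Leave alone. Origin: centre of its underside.
- jar: White jar with blue lid, 80 across, 80 high, at the back. Leave alone. Origin: centre of its underside.
- marker: White marker pen with green cap, 125 long, 17 thick, lying at the left. Leave alone. Origin: under its middle.
- eraser: White eraser, 50 by 22 by 13, on the desk at the right. Leave alone. Origin: centre of its underside.
- sharpener: Red pencil sharpener, 26 by 16 by 12, on the far right corner of the board. Leave alone. Origin: centre of its underside.

How it is judged:
By the outcome, as a careful person would: the job done as asked, in the order asked, and still so for the second after the job is handed in, with the robot touching nothing.
It also fails if it takes over 69 s, if anything falls off the work surface, if the arm or the gripper's body presses on something with over 40 N, if the wrist force passes 120 N, or if a joint passes its speed limit or range.

### The arm

A 7-joint arm with a two-finger parallel gripper is mounted at the origin on the work surface. World frame = base frame: x ahead of the robot, y to its left, z up, the work surface at z = 0. Lengths are in m, angles in rad, forces in N, time in s.
With the tool pointing down it reaches from about 0.35 to 0.9 m from the base axis. Payload 8.1 kg.
Tool frame: the origin (TCP) lies at the very end of the fingers, on their centre line; the grasp point (between the pads) lies 19 mm behind it; z points along the fingers, y is the direction in which the jaws open and shut (so a half turn about z gives the same grasp; the last joint's range is limited). The gripper opens to 92 mm and grips with 3 to 60 N. Pads are 19 mm wide; open, the fingers measure 130 mm over their backs; the gripper's body (75 mm by 190 mm) begins 47 mm behind the grasp point.
Start: joints at [1.099, 0.434, 0.025, 1.573, -0.012, 1.134, -0.075], TCP at [0.225, -0.583, 0.227] pointing down, gripper open.
Joint ranges: [-2.62, 2.62], [-0.44, 2.09], [-1.27, 1.32], [0.08, 2.57], [-1.32, 4.46], [0.12, 2], [-2.74, 2.74]. Speed limits (rad/s): [2.22, 2.22, 3.01, 3.01, 3.14, 3.14, 3.14].

### API

Orientations are given as a unit quaternion [x, y, z, w].
In Python, from cell import arm, imaging, order, nets gives the robot as it stands.
- The arm moves only by the tool jog_arm, never from a script. Its argument "steps" is one flat list of numbers, 6 for each row, row after row: the shift along the tool's x, y, z in m, then the turn, a rotation vector about the tool's x, y, z in degrees. In form: [dx, dy, dz, rx, ry, rz, dx, dy, dz, rx, ry, rz, ...]. A call has 1 to 10 rows; each row is the pose to reach, as a shift and turn from the pose commanded when the call began, along the tool's axes at that moment; what a row does not reach only later rows make up. A row lasts 1/10 s, in which the tool goes at most 50 mm and 8.59 degrees, less where a joint would pass 70% of its speed; a pose out of reach is approached as far as the arm can. A call with a gripper value outside its range is refused whole. "gripper" is the finger opening in m, from 0 to 0.0918, set as the call begins (left out, the last holds). The fingers move at their own pace and stop on an object; "force" is the grip in N (left out, the last holds). Time passes only in rows, so rows that repeat a pose let the fingers close. It gives the time, the measured TCP pose, the force and the opening at its end, in the units of the state.
- arm.state(): the state, without advancing time (a new reading comes with each control period).
- imaging.grab_frame(name): name is "scene" or "top" or "wrist"; returns the picture (480x640x3 uint8, blue, green, red); there is no depth.
- imaging.camera_params(name): a dict with "fx", "fy", "cx", "cy" (pixels), "k1" (the pictures are not rectified: a ray, as slopes to the right and down, at radius r is drawn at 1 + k1 r^2 times it, then the intrinsics apply), "origin" and "attitude" of the camera in the world; the wrist camera has in their place "hand_eye" (4x4, takes a point from camera to tool coordinates, whose origin is the TCP and whose axes are the flange's). Camera axes: x right, y up, looking along -z (the intrinsics and any distortion apply to the point x, -y, -z); pixel columns grow to the right and rows downward; lengths in m; the calibration is good to about 2 mm. A picture is of the moment at which its call begins: read the wrist's pose just before it. camera_params takes no time and is no camera call.
- order.hand_in(): hands the job in, once; it reports no verdict.
Trained networks look in the newest picture that a camera, given by its name, has taken for a name from the list of things; names that differ only in an ending like _2 or _b are one class to them, and where a whole thing is asked for, a point or a joint stands for the part that bears it (a point fixed in the world has none). Each returns a list of dicts, best first, with "score" (0 to 1); they miss things now and then, are a little off and sometimes report something else, mostly with a low value. They report only what shows in the picture. A call takes as long as a camera call.
- nets.find_in(camera, thing): "point" ([row, column] in pixels, amid what is visible of it).
- nets.trace(camera, thing): "mask" (480x640 bool, what is visible of it) and "point" ([row, column] in pixels, amid what is visible of it).
The state is a dict: "clock": time; "qpos": joint angles; "qvel": joint speeds; "effort": joint torques, N m; "tcp_pos": TCP position; "ee_rot": TCP orientation; "ft_force": force on the tool from outside, world axes, zero at the start; "moment": the same for the moment, N m; "finger_gap": finger opening in m.
Only numpy, scipy, OpenCV 4.12 (cv2) and the standard library are available. Lean on these libraries where they do the work, as an engineer would, in place of code of your own. Each camera call takes 0.05 s, during which the arm holds its last target.

## Working session

There is one attempt and no reset: what is moved stays moved. The work goes in short steps, Python scripts to look and compute and a tool call to move; the robot and the scene stay as the last step left them, time stands still between calls to the robot, and variables do not carry over. Pictures are saved under pics/ and viewed, and the job is handed in when it is done.

Besides the shell and the picture viewer there is one more tool, called after "Request:" as name(argument=value, ...), one argument or row to a line, values as JSON. jog_arm: Moves the arm, as the interface text tells. Its arguments: {"type":"object","properties":{"steps":{"type":"array","items":{"type":"number"}},"gripper":{"type":"number"},"force":{"type":"number"}},"required":["steps"]}

```bash
ls; mkdir -p pics
python3 - <<'E'
from cell import arm, imaging, order, nets
import cv2
print(arm.state())
for n in ("scene","top","wrist"):
    print(n,imaging.camera_params(n))
for n in ("scene","top"):
    cv2.imwrite(f"pics/{n}0.png",imaging.grab_frame(n))
E
```

```text
pics
{'clock': 0.0, 'qpos': array([ 1.09937491,  0.43523719,  0.0249771 ,  1.57410388, -0.01160988,
        1.13396535, -0.07511388]), 'qvel': array([ 6.72856454e-05, -1.90793277e-03,  1.15226549e-03,  9.28121771e-04,
       -6.87446330e-05,  2.31358221e-04,  1.38664660e-03]), 'effort': array([ 2.67633186e-04, -6.67854810e+01,  9.84998792e-01, -3.14472234e+01,
       -6.05512317e-02,  4.28642775e-02,  1.39217750e-04]), 'tcp_pos': array([ 0.22508824, -0.58251948,  0.22593355]), 'ee_rot': array([ 9.83052581e-01,  1.83322140e-01, -2.09998294e-04, -7.55674550e-04]), 'ft_force': array([-0.72527824, -0.59986441, -0.05214093]), 'moment': array([-0.027044  ,  0.00576841,  0.01098052]), 'finger_gap': 0.09187935533214839}
scene {'fx': 557.9159161655058, 'fy': 557.9159161655058, 'cx': 326.7428361798955, 'cy': 248.87584503148287, 'k1': -0.058080096828183825, 'origin': array([1.02292113, 0.48542386, 1.13434499]), 'attitude': array([0.10067838, 0.2552074 , 0.89434557, 0.35338229])}
top {'fx': 502.8027018912045, 'fy': 502.8027018912045, 'cx': 324.38416427244294, 'cy': 240.8945726786074, 'k1': -0.09450166443598215, 'origin': array([ 0.36546588, -0.01312372,  1.46261519]), 'attitude': array([-0.06029767,  0.05292818,  0.70890775, -0.70072291])}
wrist {'fx': 412.6033281105347, 'fy': 412.6033281105347, 'cx': 319.7908566468443, 'cy': 241.4275030250619, 'k1': -0.016049476229150424, 'hand_eye': array([[ 3.18024131e-04,  9.60028977e-01,  2.79900452e-01,
         7.65802916e-02],
       [ 9.99999602e-01, -7.19589480e-05, -8.89392379e-04,
        -2.89383777e-05],
       [-8.33701114e-04,  2.79900623e-01, -9.60028617e-01,
        -1.57487984e-01],
       [ 0.00000000e+00,  0.00000000e+00,  0.00000000e+00,
         1.00000000e+00]])}
```

View pics/scene0.png

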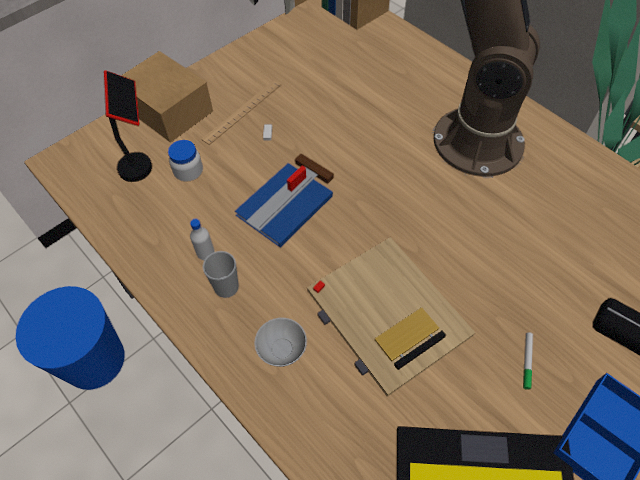

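View pics/top0.png

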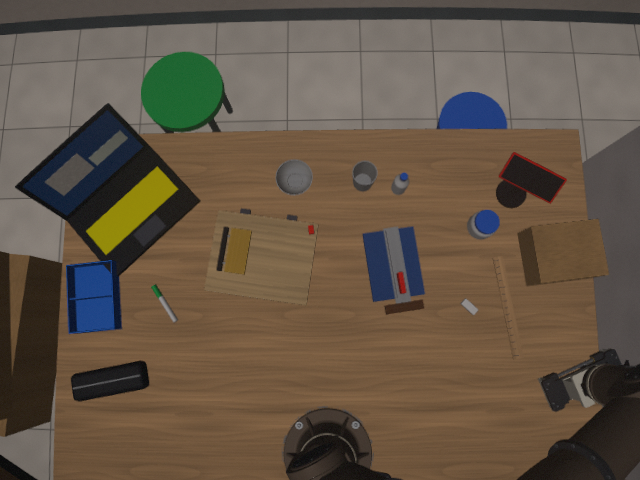

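```bash
cat > h.py <<'E'
import numpy as np, cv2
from scipy.spatial.transform import Rotation as R
from scipy.optimize import minimize
def cam(name, st=None):
    from cell import imaging
    p=dict(imaging.camera_params(name))
    if 'hand_eye' in p:
        T=np.eye(4);T[:3,:3]=R.from_quat(st['ee_rot']).as_matrix();T[:3,3]=st['tcp_pos']
        M=T@p['hand_eye'];U,_,V=np.linalg.svd(M[:3,:3]);p['Rm']=U@V;p['o']=M[:3,3]
    else:
        p['Rm']=R.from_quat(p['attitude']).as_matrix();p['o']=np.array(p['origin'])
    return p
def proj(p,X):
    X=np.atleast_2d(X);c=(X-p['o'])@p['Rm'];u=c[:,0]/-c[:,2];v=-c[:,1]/-c[:,2]
    f=1+p['k1']*(u*u+v*v)
    return np.c_[p['fx']*u*f+p['cx'],p['fy']*v*f+p['cy']]
def unproj(p,px,z):
    px=np.atleast_2d(np.array(px,float))
    d=np.c_[(px[:,0]-p['cx'])/p['fx'],(px[:,1]-p['cy'])/p['fy']];s=d.copy()
    for _ in range(20): s=d/(1+p['k1']*(s**2).sum(1,keepdims=True))
    r=np.c_[s[:,0],-s[:,1],-np.ones(len(s))]@p['Rm'].T
    t=(z-p['o'][2])/r[:,2]
    return p['o']+r*t[:,None]
def box(x0,x1,y0,y1,z0,z1): return np.array([[x,y,z] for x in(x0,x1) for y in(y0,y1) for z in(z0,z1)])
TS=[box(0,.22,-.022,.022,0,.004),box(-.026,0,-.055,.055,-.01,.01),box(.025,.085,-.007,.007,.004,.044)]
BOARD=[box(-.12,.12,-.15,.15,0,.018)]
BOOK=[box(-.1,.1,-.075,.075,0,.02)]
def place(b,q,z): 
    c,s=np.cos(q[2]),np.sin(q[2]);M=np.array([[c,-s,0],[s,c,0],[0,0,1]])
    return b@M.T+[q[0],q[1],z]
def sil(p,boxes,q,z,S=4):
    m=np.zeros((480*S,640*S),np.uint8)
    for b in boxes:
        h=cv2.convexHull(((proj(p,place(b,q,z))+.5)*S-.5).astype(np.float32))
        cv2.fillConvexPoly(m,np.round(h).astype(np.int32),1)
    return m
def fit(views,boxes,q0,z,fixyaw=None):
    # views: list of (p,mask)
    S=4
    big=[(p,cv2.resize(m.astype(np.uint8),None,fx=S,fy=S,interpolation=cv2.INTER_NEAREST)) for p,m in views]
    def cost(q):
        t=0
        for p,m in big:
            s=sil(p,boxes,q,z,S);t+=1-(s&m).sum()/max(1,(s|m).sum())
        return t
    q0=np.array(q0,float)
    for sc in (.03,.01,.004):
        sim=np.vstack([q0]+[q0+np.eye(3)[i]*[sc,sc,sc*5][i] for i in range(3)])
        r=minimize(cost,q0,method='Nelder-Mead',options=dict(initial_simplex=sim,xatol=1e-4,fatol=1e-5));q0=r.x
    return q0,r.fun
E
cat > a.py <<'E'
from h import *
from cell import arm,imaging,nets
import pickle
out={}
for n in ("top","scene"):
    p=cam(n)
    imaging.grab_frame(n)
    for t in ("board","book","tsquare","plate"):
        r=nets.trace(n,t)
        if r: out[n,t]=r[0]['mask']; print(n,t,[(round(x['score'],2),x['point'],x['mask'].sum()) for x in r[:2]])
        else: print(n,t,'none')
pickle.dump(out,open('m.pkl','wb'))
print(arm.state()['clock'])
E
python3 a.py
```

```text
top board [(0.96, [258.7, 274.9], np.int64(7151)), (0.19, [185.6, 400.0], np.int64(279))]
top book [(0.65, [263.8, 387.6], np.int64(2636)), (0.48, [307.7, 402.7], np.int64(383))]
top tsquare [(0.76, [275.6, 397.9], np.int64(1544)), (0.41, [308.3, 402.2], np.int64(326))]
top plate [(0.86, [252.0, 238.5], np.int64(948))]
scene board none
scene book [(0.77, [204.4, 284.7], np.int64(3070))]
scene tsquare [(0.78, [186.3, 290.9], np.int64(1744))]
scene plate [(0.63, [334.9, 405.1], np.int64(1646))]
0.6
```

```bash
cat > b.py <<'E'
from h import *
import pickle
o=pickle.load(open('m.pkl','rb'))
def hull(m):
    c=cv2.findNonZero(m.astype(np.uint8));z=np.zeros((480,640),np.uint8);cv2.fillConvexPoly(z,cv2.convexHull(c),1);return z
pt,ps=cam('top'),cam('scene')
bc=unproj(pt,[262,258],.018)[0];print('board c',bc)
print('board top',fit([(pt,hull(o['top','board']))],BOARD,[bc[0],bc[1],-.08],0))
t0=unproj(pt,[402,302],.02)[0]
for v in (['top'],['scene'],['top','scene']):
    print('ts',v,fit([({'top':pt,'scene':ps}[n],o[n,'tsquare']) for n in v],TS,[t0[0],t0[1],.1],.02))
for n,p in(('top',pt),('scene',ps)):
    m=o[n,'plate'].astype(np.uint8)
    c,_=cv2.findContours(m,0,2);c=max(c,key=cv2.contourArea)
    r=cv2.boxPoints(cv2.minAreaRect(c));print(n,r.round(1).tolist(),unproj(p,r,.028).round(4).tolist())
E
python3 b.py
python3 - <<'E'
import cv2
a=cv2.imread('pics/top0.png')[200:320,190:440]
cv2.imwrite('pics/topc.png',cv2.resize(a,None,fx=3.2,fy=3.2,interpolation=cv2.INTER_CUBIC))
a=cv2.imread('pics/scene0.png')[225:405,290:490]
cv2.imwrite('pics/scenec.png',cv2.resize(a,None,fx=3.3,fy=3.3,interpolation=cv2.INTER_CUBIC))
E
```

```text
board c [0.55109743 0.18238002 0.018     ]
board top (array([ 0.55683305,  0.18519329, -0.1469338 ]), np.float64(0.05386325465353714))
ts ['top'] (array([ 0.41924169, -0.22288836,  0.13948537]), np.float64(0.05998044965786897))
ts ['scene'] (array([ 0.41866786, -0.22212236,  0.1398151 ]), np.float64(0.0716958439128692))
ts ['top', 'scene'] (array([ 0.41925649, -0.22260401,  0.13978737]), np.float64(0.13609583988936924))
top [[223.1999969482422, 270.70001220703125], [230.60000610351562, 226.60000610351562], [251.60000610351562, 230.10000610351562], [244.3000030517578, 274.20001220703125]] [[0.5142, 0.2931, 0.028], [0.6432, 0.2741, 0.028], [0.632, 0.212, 0.028], [0.5034, 0.2318, 0.028]]
scene [[374.0, 338.0], [423.79998779296875, 304.79998779296875], [439.70001220703125, 328.5], [389.79998779296875, 361.79998779296875]] [[0.6326, 0.2152, 0.028], [0.4964, 0.2355, 0.028], [0.514, 0.2969, 0.028], [0.6466, 0.275, 0.028]]
```

View pics/topc.png

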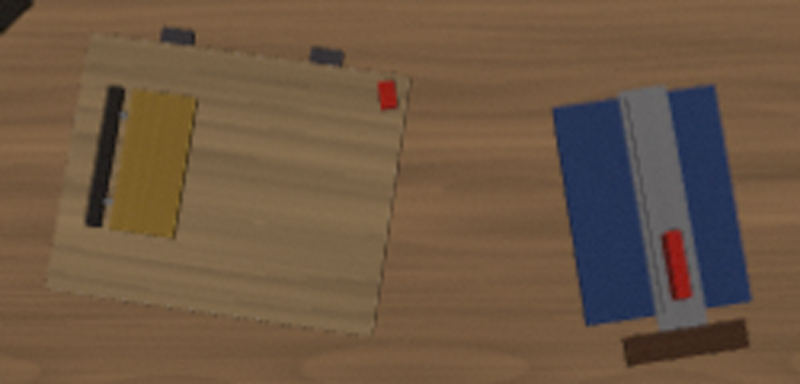

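View pics/scenec.png

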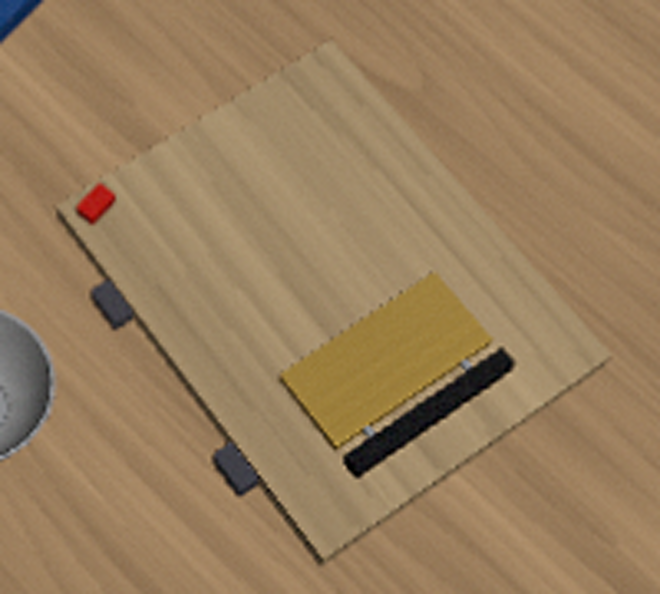

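Run:
```python
from h import *
pt,ps=cam('top'),cam('scene')
# order FL,FR,NR,NL
T=np.array([[92,36],[411,78],[374,334],[48,290]])
S=np.array([[320,551],[57,208],[332,39],[610,357]])
T=(T+.5)/3.2-.5+[190,200];S=(S+.5)/3.3-.5+[290,225]
L=np.array([[.12,.15],[.12,-.15],[-.12,-.15],[-.12,.15]])
Q=[]
for p,c in((pt,T),(ps,S)):
    w=unproj(p,c,.018)[:,:2];print(w.round(4).tolist())
    m=w.mean(0);a=(w-m);th=np.arctan2((L[:,0]*a[:,1]-L[:,1]*a[:,0]).sum(),(L*a).sum())
    M=R.from_euler('z',th).as_matrix()[:2,:2];print(m,th,((w-m)@M-L).round(4).tolist());Q.append((m,th))
q=[.5555,.184,-.15]
m=(Q[0][0]+Q[1][0])/2;th=(Q[0][1]+Q[1][1])/2;M=R.from_euler('z',th).as_matrix()[:2,:2];print(m,th)
# plate right long side
TP=(np.array([[197,96],[174,239]])+.5)/3.2-.5+[190,200]
SP=(np.array([[281,377],[434,272]])+.5)/3.3-.5+[290,225]
for p,c in((pt,TP),(ps,SP)):
    w=unproj(p,c,.028)[:,:2];print('plate right side in board',((w-m)@M).round(4).tolist())
```

```text
[[0.693, 0.3134], [0.6494, 0.0186], [0.417, 0.0537], [0.4589, 0.3484]]
[0.55453882 0.18353413] -0.1459757017384565 [[-0.0019, -0.0013], [-0.0022, 0.0006], [0.0028, 0.0015], [0.0013, -0.0008]]
[[0.6944, 0.3128], [0.6524, 0.0238], [0.4146, 0.0573], [0.462, 0.3539]]
[0.55584544 0.18694796] -0.15381822636993123 [[-0.0024, -0.0044], [0.0004, 0.0035], [0.0002, 0.0003], [0.0017, 0.0006]]
[0.55519213 0.18524105] -0.14989696405419387
plate right side in board [[0.0731, 0.0394], [-0.0586, 0.039]]
plate right side in board [[0.0719, 0.0438], [-0.0572, 0.042]]
```

```bash
cat > g.py <<'E'
import sys
from h import *
from cell import arm
def go(x,y,z,yaw):
    s=arm.state();Rm=R.from_quat(s['ee_rot'])
    G=R.from_matrix(np.array([[np.cos(yaw),np.sin(yaw),0],[np.sin(yaw),-np.cos(yaw),0],[0,0,-1]]))
    d=Rm.inv().apply(np.array([x,y,z])-s['tcp_pos']);rv=(Rm.inv()*G).as_rotvec(degrees=True)
    print('shift',d.round(4).tolist(),'rv',rv.round(2).tolist())
def ts2w(q,l): c,s=np.cos(q[2]),np.sin(q[2]);return np.array(q[:2])+[c*l[0]-s*l[1],s*l[0]+c*l[1]]
def show():
    s=arm.state();x=R.from_quat(s['ee_rot']).as_matrix()[:,0]
    print(round(s['clock'],2),s['tcp_pos'].round(4),'yaw',np.arctan2(x[1],x[0]).round(4),'F',s['ft_force'].round(2),'M',s['moment'].round(3),'gap',round(s['finger_gap'],4))
E
python3 - <<'E'
from g import *
q=[.4190,-.2225,.1397];p=ts2w(q,(.052,0));print(p);go(*p,.13,.1397)
E
```

```text
[ 0.47049341 -0.21525921]
shift [0.3613, -0.2546, 0.0967] rv [0.0, -0.0, 13.12]
```

Request:
jog_arm(
  steps=[0.36,-0.255,0.06,0,0,13.1,0.36,-0.255,0.06,0,0,13.1,0.36,-0.255,0.06,0,0,13.1,0.361,-0.255,0.097,0,0,13.1,0.361,-0.255,0.097,0,0,13.1,0.361,-0.255,0.097,0,0,13.1,0.361,-0.255,0.097,0,0,13.1,0.361,-0.255,0.097,0,0,13.1,0.361,-0.255,0.097,0,0,13.1,0.361,-0.255,0.097,0,0,13.1],
  gripper=0.05,
  force=20,
)

```text
clock: 1.6
tcp_pos: [0.4733, -0.2079, 0.1286]
ee_rot: [0.997, 0.075, 0.0, -0.002]
ft_force: [-0.8, 0.0, -0.4]
finger_gap: 0.0502
```

Request:
jog_arm(
  steps=[0,0,0,0,0,0,0,0,0,0,0,0],
)

```text
clock: 1.8
tcp_pos: [0.4696, -0.2163, 0.1299]
ee_rot: [0.998, 0.069, -0.0, 0.0]
ft_force: [-0.5, -0.7, 0.6]
finger_gap: 0.0497
```

Run:
```python
from g import *
from cell import imaging,nets
show()
s=arm.state();im=imaging.grab_frame('wrist');p=cam('wrist',s)
q=[.4190,-.2225,.1397]
for b in TS:
    h=cv2.convexHull(proj(p,place(b,q,.02)).astype(np.float32)).astype(int)
    cv2.polylines(im,[h],True,(0,255,0),1)
cv2.imwrite('pics/w1.png',im)
r=nets.trace('wrist','tsquare')
for x in r[:2]: print(x['score'],x['point'],x['mask'].sum())
print(fit([(p,r[0]['mask'])],TS,q,.02))
```

```text
1.8 [ 0.4696 -0.2163  0.1299] yaw 0.1388 F [-0.5  -0.67  0.56] M [-0.06   0.012 -0.029] gap 0.0497
0.59 [172.6, 317.0] 25048
(array([ 0.42805612, -0.21984023,  0.14355946]), np.float64(0.10458274373533472))
```

View pics/w1.png

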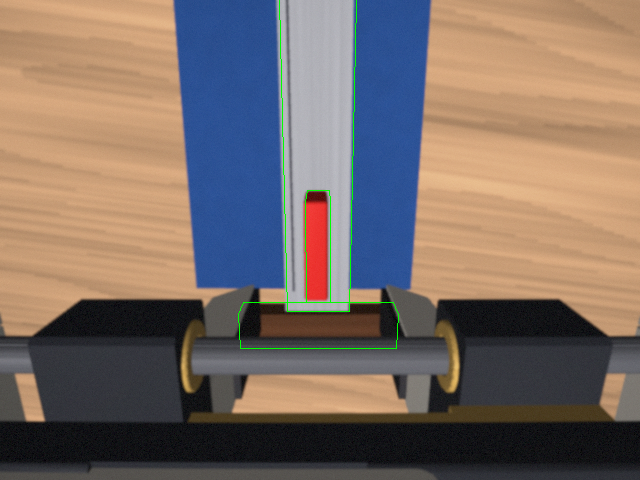

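Request:
jog_arm(
  steps=[0.001,-0.001,0.04,0,0,0,0.001,-0.001,0.07,0,0,0,0.001,-0.001,0.092,0,0,0,0.001,-0.001,0.092,0,0,0,0.001,-0.001,0.092,0,0,0],
)

```text
clock: 2.4
tcp_pos: [0.4707, -0.2149, 0.0383]
ee_rot: [0.998, 0.069, -0.0, 0.0]
ft_force: [0.5, 0.9, 0.4]
finger_gap: 0.0498
```

Request:
jog_arm(
  steps=[0,0,0,0,0,0,0,0,0,0,0,0,0,0,0,0,0,0,0,0,0,0,0,0,0,0,0,0,0,0,0,0,0,0,0,0],
  gripper=0,
  force=20,
)

```text
clock: 3.0
tcp_pos: [0.4711, -0.2139, 0.038]
ee_rot: [0.998, 0.07, 0.0, 0.0]
ft_force: [-0.4, 0.3, 4.8]
finger_gap: 0.0142
```

Run:
```python
from g import *
show()
```

```text
3.0 [ 0.4711 -0.2139  0.038 ] yaw 0.1402 F [-0.4   0.29  4.76] M [ 0.074  0.131 -0.004] gap 0.0142
```

Request:
jog_arm(
  steps=[0,0,-0.03,0,0,0,0,0,-0.07,0,0,0,0,0,-0.07,0,0,0,0,0,-0.07,0,0,0,0,0,-0.07,0,0,0],
)

```text
clock: 3.5
tcp_pos: [0.47, -0.2136, 0.1066]
ee_rot: [0.998, 0.07, -0.001, -0.0]
ft_force: [-1.3, -0.1, -2.8]
finger_gap: 0.0133
```

```bash
cat >> g.py <<'E'
B=[.5552,.1852,-.149]
def tb(x,y,z,dyaw=0,ox=.0528):  # go so that T-square origin is at board x,y
    yaw=B[2]+dyaw; o=ts2w(B,(x,y)); go(*ts2w([*o,yaw],(ox,0)),z,yaw)
E
python3 - <<'E'
from g import *
show(); tb(-.14,-.03,.108)
from cell import imaging
im=imaging.grab_frame('wrist');cv2.imwrite('pics/w2.png',im)
E
```

```text
3.5 [ 0.47   -0.2136  0.1066] yaw 0.1401 F [-1.27 -0.14 -2.79] M [-0.019  0.075  0.04 ] gap 0.0133
shift [0.0479, -0.3791, -0.0011] rv [-0.03, 0.11, 16.56]
```

View pics/w2.png

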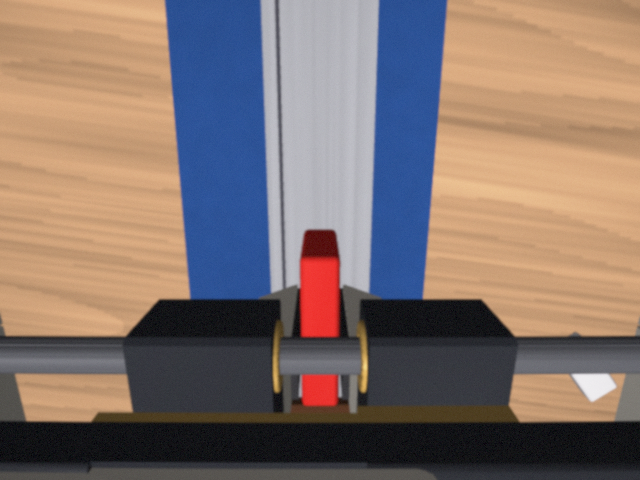

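Request:
jog_arm(
  steps=[0.003,-0.02,0,0,0,1,0.008,-0.06,0,0,0,3,0.014,-0.105,0,0,0,5,0.02,-0.155,0,0,0,7,0.026,-0.205,0,0,0,9,0.032,-0.255,0,0,0,11,0.038,-0.305,0,0,0,13.5,0.044,-0.345,0,0,0,15.5,0.048,-0.37,0,0,0,16.5,0.048,-0.379,0,0,0,16.6],
)

```text
clock: 4.55
tcp_pos: [0.4646, 0.1716, 0.1066]
ee_rot: [0.997, -0.073, -0.001, -0.0]
ft_force: [-0.0, 0.1, -3.3]
finger_gap: 0.0136
```

Request:
jog_arm(
  steps=[0,0,0,0,0,0,0,0,0,0,0,0],
)

```text
clock: 4.75
tcp_pos: [0.4652, 0.1664, 0.107]
ee_rot: [0.997, -0.075, -0.001, 0.001]
ft_force: [0.1, 0.5, -2.6]
finger_gap: 0.0142
```

Run:
```python
from g import *
from cell import imaging,nets
show(); tb(-.14,-.03,.070)
s=arm.state();im=imaging.grab_frame('wrist');p=cam('wrist',s)
for b,q,z in ((TS[0],None,0),(BOARD[0],B,0),):
    if q is None:
        yaw=R.from_quat(s['ee_rot']).as_euler('xyz')[2]; x=R.from_quat(s['ee_rot']).as_matrix()[:,0];yaw=np.arctan2(x[1],x[0])
        q=[*(s['tcp_pos'][:2]-.0528*np.array([np.cos(yaw),np.sin(yaw)])),yaw];z=s['tcp_pos'][2]-.018
    h=cv2.convexHull(proj(p,place(b,q,z)).astype(np.float32)).astype(int)
    cv2.polylines(im,[h],True,(0,255,0),1)
cv2.imwrite('pics/w3.png',im)
cv2.imwrite('pics/s3.png',imaging.grab_frame('scene'))
cv2.imwrite('pics/t3.png',cv2.resize(imaging.grab_frame('top')[180:360,180:420],None,fx=3.2,fy=3.2))
```

```text
4.75 [0.4652 0.1664 0.107 ] yaw -0.1504 F [ 0.07  0.51 -2.61] M [0.047 0.003 0.052] gap 0.0142
shift [-0.0009, -0.002, 0.037] rv [0.1, 0.07, -0.08]
```

View pics/w3.png

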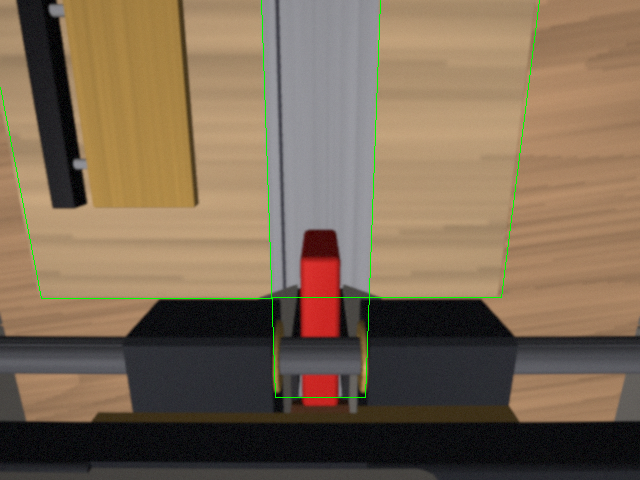

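View pics/s3.png

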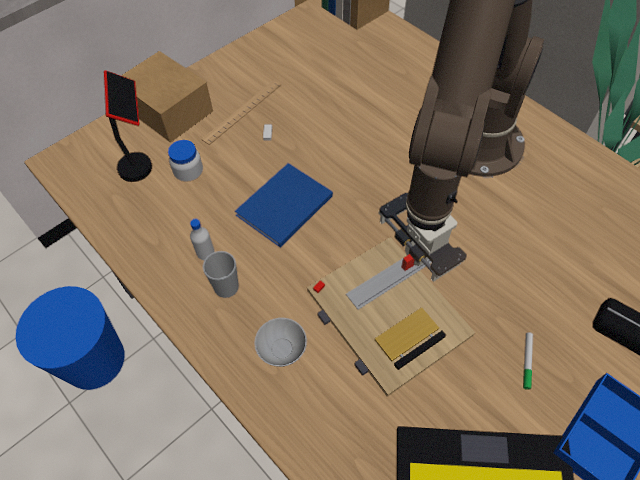

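View pics/t3.png

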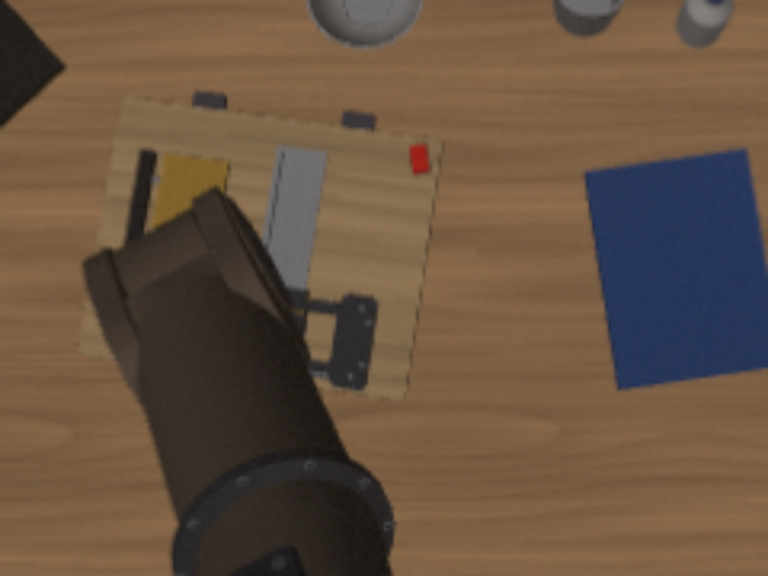

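Request:
jog_arm(
  steps=[0,0,0.015,0,0,0,0,0,0.04,0,0,0,0,0,0.06,0,0,0,0,0,0.067,0,0,0,0,0,0.067,0,0,0,0,0,0.067,0,0,0],
)

```text
clock: 5.5
tcp_pos: [0.4661, 0.1679, 0.0414]
ee_rot: [0.997, -0.075, 0.0, -0.0]
ft_force: [-0.2, -0.3, -3.1]
finger_gap: 0.0137
```

Run:
```python
from g import *
from cell import imaging
show()
s=arm.state();p=cam('wrist',s)
cv2.imwrite('pics/w4.png',imaging.grab_frame('wrist'))
```

```text
5.5 [0.4661 0.1679 0.0414] yaw -0.1503 F [-0.18 -0.29 -3.15] M [ 0.046  0.044 -0.021] gap 0.0137
```

View pics/w4.png

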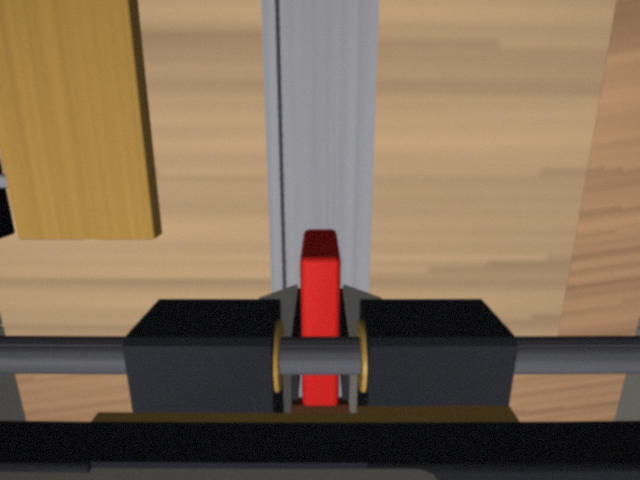

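Run:
```python
from g import *
s=arm.state();p=cam('wrist',s);show()
M=R.from_euler('z',B[2]).as_matrix()[:2,:2]
f=lambda px,z:((unproj(p,px,z)[:,:2]-B[:2])@M).round(4).tolist()
print('plate',f([[159,236],[134,0]],.028),'board right',f([[557,335],[615,0]],.018))
```

```text
5.55 [0.4663 0.1681 0.0416] yaw -0.1501 F [-0.48  0.07 -2.67] M [0.031 0.081 0.024] gap 0.0138
plate [[-0.0562, 0.0396], [0.0349, 0.0394]] board right [[-0.1097, -0.1466], [0.0378, -0.1467]]
```

Request:
jog_arm(
  steps=[0,0,0.003,0,0,0,0,0,0.004,0,0,0,0,0,0.005,0,0,0,0,0,0.005,0,0,0,0,0,0.005,0,0,0],
)

```text
clock: 6.05
tcp_pos: [0.4657, 0.1682, 0.036]
ee_rot: [0.997, -0.075, 0.0, -0.0]
ft_force: [-0.7, -0.1, 3.0]
finger_gap: 0.0138
```

Run:
```python
from g import *
show()
```

```text
6.05 [0.4657 0.1682 0.036 ] yaw -0.1496 F [-0.7  -0.06  2.99] M [-0.065  0.176 -0.022] gap 0.0138
```

Request:
jog_arm(
  steps=[0.004,0,-0.0005,0,0,0,0.008,0,-0.0005,0,0,0,0.011,0,-0.0005,0,0,0,0.014,0,-0.0005,0,0,0,0.014,0,-0.0005,0,0,0,0.014,0,-0.0005,0,0,0],
)

```text
clock: 6.65
tcp_pos: [0.4794, 0.1659, 0.0361]
ee_rot: [0.997, -0.075, -0.0, 0.0]
ft_force: [0.7, -0.6, -2.6]
finger_gap: 0.0138
```

Run:
```python
from g import *
show()
```

```text
6.65 [0.4794 0.1659 0.0361] yaw -0.1498 F [ 0.69 -0.55 -2.59] M [0.023 0.063 0.022] gap 0.0138
```

Request:
jog_arm(
  steps=[0.001,0,0.0002,0,0,0,0.002,0,0.0003,0,0,0,0.003,0,0.0003,0,0,0,0.003,0,0.0003,0,0,0],
)

```text
clock: 7.05
tcp_pos: [0.4827, 0.1656, 0.036]
ee_rot: [0.997, -0.075, 0.0, -0.0]
ft_force: [-0.6, 0.4, -0.1]
finger_gap: 0.0141
```

Request:
jog_arm(
  steps=[0.0005,0,0,0,0,0,0.001,0,0,0,0,0,0.001,0,0,0,0,0],
)

```text
clock: 7.35
tcp_pos: [0.4832, 0.1655, 0.036]
ee_rot: [0.997, -0.075, -0.0, -0.0]
ft_force: [-4.3, 0.4, 2.5]
finger_gap: 0.0139
```

Request:
jog_arm(
  steps=[0.0005,0,0,0,0,0,0.001,0,0,0,0,0,0.001,0,0,0,0,0],
)

```text
clock: 7.65
tcp_pos: [0.4841, 0.1653, 0.036]
ee_rot: [0.997, -0.075, -0.0, 0.0]
ft_force: [-4.2, 0.8, 5.3]
finger_gap: 0.0139
```

Run:
```python
from g import *
show()
```

```text
7.65 [0.4841 0.1653 0.036 ] yaw -0.1495 F [-4.15  0.77  5.33] M [ 0.272  1.064 -0.015] gap 0.0139
```

Request:
jog_arm(
  steps=[-0.0006,0,-0.0002,0,0,0,-0.0006,0,-0.0002,0,0,0,-0.0006,0,-0.0002,0,0,0],
)

```text
clock: 7.95
tcp_pos: [0.4842, 0.1653, 0.036]
ee_rot: [0.997, -0.075, 0.0, -0.0]
ft_force: [-1.4, 0.3, -2.0]
finger_gap: 0.0139
```

Run:
```python
from g import *
from cell import imaging
show()
s=arm.state();p=cam('wrist',s)
im=imaging.grab_frame('wrist')
x=R.from_quat(s['ee_rot']).as_matrix()[:,0];yaw=np.arctan2(x[1],x[0])
for ox in (.0528,):
  q=[*(s['tcp_pos'][:2]-ox*np.array([np.cos(yaw),np.sin(yaw)])),yaw]
  for b in TS: cv2.polylines(im,[cv2.convexHull(proj(p,place(b,q,.018)).astype(np.float32)).astype(int)],True,(0,255,0),1)
cv2.imwrite('pics/w5.png',im)
cv2.imwrite('pics/s5.png',cv2.resize(imaging.grab_frame('scene')[200:400,290:490],None,fx=3,fy=3,interpolation=cv2.INTER_CUBIC))
```

```text
7.95 [0.4842 0.1653 0.036 ] yaw -0.1499 F [-1.35  0.26 -2.  ] M [ 0.15   0.131 -0.115] gap 0.0139
```

View pics/w5.png

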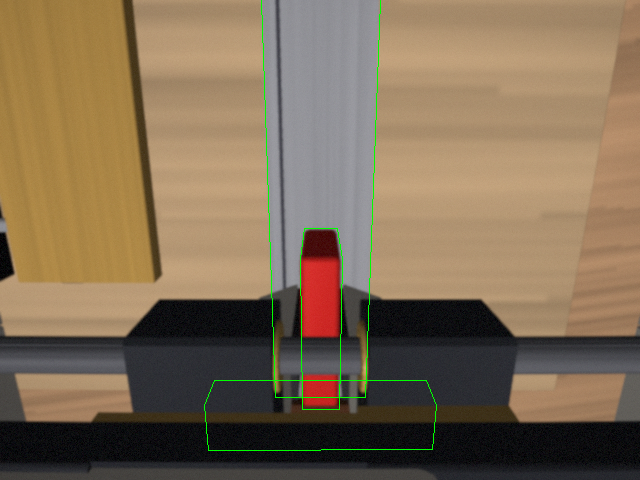

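View pics/s5.png

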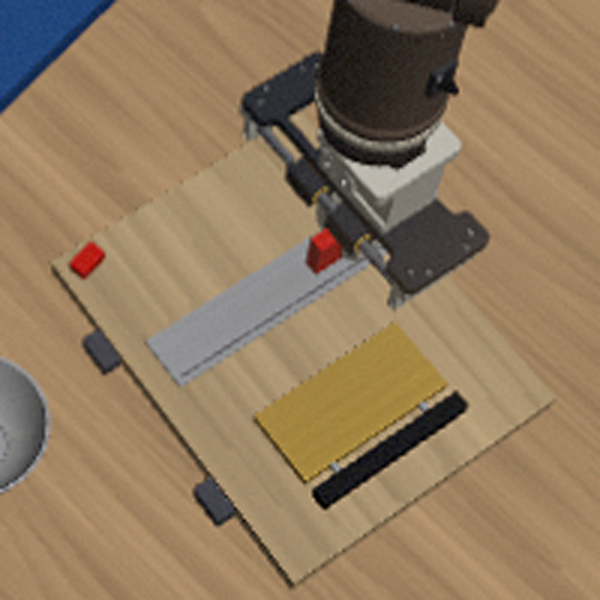

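Request:
jog_arm(
  steps=[0,0,0.0003,0,0,0,0.0004,0,0.0003,0,0,0,0.0006,0,0.0003,0,0,0,0.0006,0,0.0003,0,0,0],
  force=10,
)

```text
clock: 8.45
tcp_pos: [0.4841, 0.1652, 0.036]
ee_rot: [0.997, -0.075, -0.0, 0.0]
ft_force: [-2.9, 0.5, 4.6]
finger_gap: 0.0142
```

Run:
```python
from g import *
show()
```

```text
8.45 [0.4841 0.1652 0.036 ] yaw -0.1496 F [-2.85  0.48  4.58] M [-0.013  0.714 -0.006] gap 0.0142
```

Request:
jog_arm(
  steps=[0,-0.001,-0.0002,0,0,0,0,-0.002,-0.0002,0,0,0,0,-0.004,-0.0002,0,0,0,0,-0.006,-0.0002,0,0,0,0,-0.008,-0.0002,0,0,0,0,-0.01,-0.0002,0,0,0],
)

```text
clock: 9.05
tcp_pos: [0.4853, 0.1725, 0.036]
ee_rot: [0.997, -0.076, -0.001, 0.002]
ft_force: [-4.7, -9.7, 10.4]
finger_gap: 0.0139
```

Run:
```python
from g import *
show()
```

```text
9.05 [0.4853 0.1725 0.036 ] yaw -0.1516 F [-4.74 -9.67 10.37] M [-2.095  0.964 -0.068] gap 0.0139
```

Request:
jog_arm(
  steps=[0,0,-0.0005,0,0,0,0,0,-0.0005,0,0,0,0,0,-0.0005,0,0,0],
)

```text
clock: 9.35
tcp_pos: [0.4857, 0.1754, 0.0363]
ee_rot: [0.997, -0.075, -0.0, -0.0]
ft_force: [-1.7, -0.2, -2.4]
finger_gap: 0.0141
```

Run:
```python
from g import *
show()
```

```text
9.35 [0.4857 0.1754 0.0363] yaw -0.1494 F [-1.65 -0.24 -2.37] M [-0.007  0.372 -0.018] gap 0.0141
```

Request:
jog_arm(
  steps=[0.0002,-0.001,0.0001,0,0,0,0.0002,-0.0025,0.0001,0,0,0,0.0002,-0.004,0.0001,0,0,0,0.0002,-0.0055,0.0001,0,0,0,0.0002,-0.007,0.0001,0,0,0,0.0002,-0.0085,0.0001,0,0,0,0.0002,-0.01,0.0001,0,0,0],
)

```text
clock: 10.05
tcp_pos: [0.4873, 0.185, 0.0363]
ee_rot: [0.997, -0.075, -0.0, 0.0]
ft_force: [-3.1, -1.2, -3.9]
finger_gap: 0.0139
```

Run:
```python
from g import *
show()
```

```text
10.05 [0.4873 0.185  0.0363] yaw -0.1496 F [-3.12 -1.22 -3.85] M [-0.396  0.795 -0.053] gap 0.0139
```

Request:
jog_arm(
  steps=[0,-0.001,0.0003,0,0,0,0,-0.0025,0.0003,0,0,0,0,-0.004,0.0003,0,0,0,0,-0.0055,0.0003,0,0,0,0,-0.007,0.0003,0,0,0,0,-0.0085,0.0003,0,0,0,0,-0.01,0.0003,0,0,0],
)

```text
clock: 10.75
tcp_pos: [0.4887, 0.1945, 0.036]
ee_rot: [0.997, -0.075, -0.0, 0.0]
ft_force: [-4.5, -2.9, -2.2]
finger_gap: 0.0136
```

Run:
```python
from g import *
show()
```

```text
10.75 [0.4887 0.1945 0.036 ] yaw -0.1499 F [-4.51 -2.86 -2.18] M [-0.626  0.909 -0.073] gap 0.0136
```

Request:
jog_arm(
  steps=[-0.0001,-0.001,0.0001,0,0,0,-0.0001,-0.0025,0.0001,0,0,0,-0.0001,-0.004,0.0001,0,0,0,-0.0001,-0.0055,0.0001,0,0,0,-0.0001,-0.007,0.0001,0,0,0,-0.0001,-0.0085,0.0001,0,0,0,-0.0001,-0.01,0.0001,0,0,0,-0.0001,-0.01,0.0001,0,0,0],
)

```text
clock: 11.55
tcp_pos: [0.4903, 0.2046, 0.036]
ee_rot: [0.997, -0.075, -0.0, 0.0]
ft_force: [-4.5, -3.1, -0.7]
finger_gap: 0.0137
```

Run:
```python
from g import *
from cell import imaging
show()
s=arm.state();p=cam('wrist',s)
im=imaging.grab_frame('wrist')
cv2.imwrite('pics/w6.png',im)
cv2.imwrite('pics/s6.png',cv2.resize(imaging.grab_frame('scene')[200:400,290:490],None,fx=3,fy=3,interpolation=cv2.INTER_CUBIC))
```

```text
11.55 [0.4903 0.2046 0.036 ] yaw -0.1498 F [-4.47 -3.1  -0.68] M [-0.621  0.906 -0.155] gap 0.0137
```

View pics/w6.png

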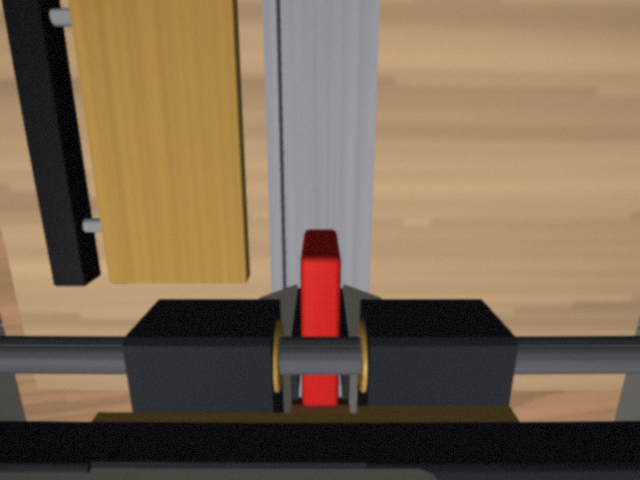

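View pics/s6.png

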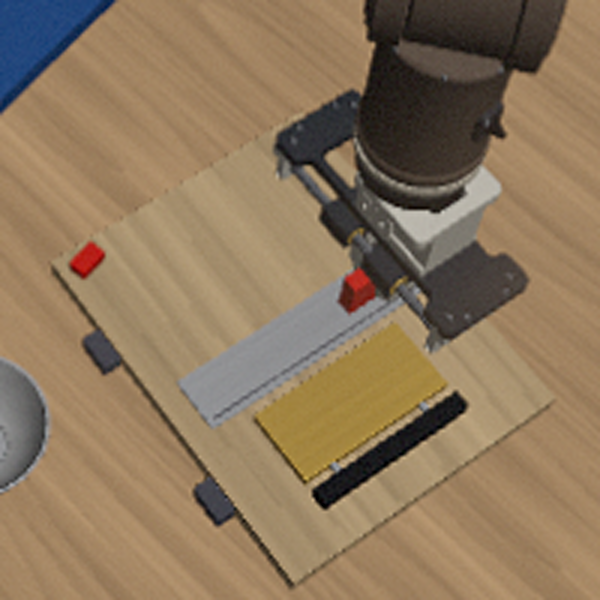

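Request:
jog_arm(
  steps=[0,-0.001,0,0,0,0,0,-0.0025,0,0,0,0,0,-0.004,0,0,0,0,0,-0.0055,0,0,0,0,0,-0.007,0,0,0,0,0,-0.0085,0,0,0,0,0,-0.01,0,0,0,0,0,-0.011,0,0,0,0,0,-0.012,0,0,0,0,0,-0.012,0,0,0,0],
)

```text
clock: 12.65
tcp_pos: [0.4921, 0.2162, 0.036]
ee_rot: [0.997, -0.075, -0.0, 0.0]
ft_force: [-4.4, -4.2, 1.3]
finger_gap: 0.014
```

Run:
```python
from g import *
from cell import imaging
show()
im=imaging.grab_frame('wrist')
cv2.imwrite('pics/w7.png',im)
```

```text
12.65 [0.4921 0.2162 0.036 ] yaw -0.1499 F [-4.4  -4.2   1.31] M [-0.827  0.944 -0.102] gap 0.014
```

View pics/w7.png

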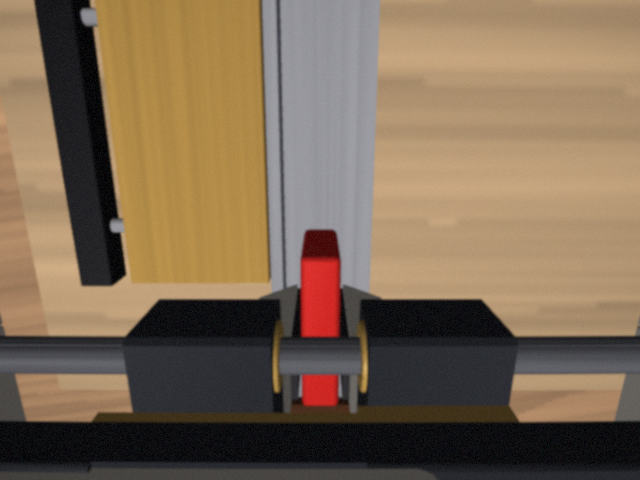

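Request:
jog_arm(
  steps=[0,-0.0005,-0.0001,0,0,0,0,-0.001,-0.0001,0,0,0,0,-0.0015,-0.0001,0,0,0,0,-0.002,-0.0001,0,0,0],
)

```text
clock: 13.1
tcp_pos: [0.4924, 0.2186, 0.0361]
ee_rot: [0.997, -0.075, -0.0, 0.0]
ft_force: [-4.9, -3.3, -1.5]
finger_gap: 0.0138
```

Request:
jog_arm(
  steps=[0,-0.0005,0,0,0,0,0,-0.001,0,0,0,0,0,-0.001,0,0,0,0],
)

```text
clock: 13.4
tcp_pos: [0.4926, 0.2197, 0.0361]
ee_rot: [0.997, -0.075, -0.0, 0.0]
ft_force: [-3.9, -2.9, -2.2]
finger_gap: 0.0141
```

Run:
```python
from g import *
from cell import imaging
show()
im=imaging.grab_frame('wrist')
cv2.imwrite('pics/w8.png',im)
```

```text
13.4 [0.4926 0.2197 0.0361] yaw -0.1495 F [-3.93 -2.88 -2.25] M [-0.488  0.887 -0.084] gap 0.0141
```

View pics/w8.png

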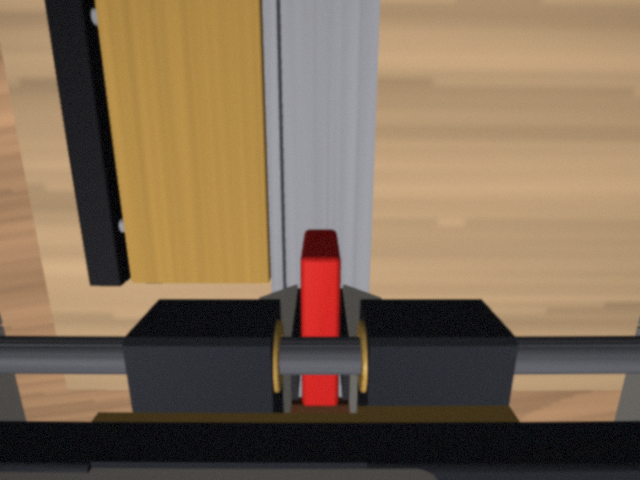

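Request:
jog_arm(
  steps=[0,-0.0005,0.0001,0,0,0,0,-0.001,0.0001,0,0,0,0,-0.001,0.0001,0,0,0],
)

```text
clock: 13.75
tcp_pos: [0.4926, 0.2201, 0.036]
ee_rot: [0.997, -0.075, -0.0, 0.0]
ft_force: [-4.8, -3.0, 0.1]
finger_gap: 0.0139
```

Request:
jog_arm(
  steps=[0,-0.0005,0,0,0,0,0,-0.001,0,0,0,0,0,-0.001,0,0,0,0],
)

```text
clock: 14.05
tcp_pos: [0.4928, 0.2211, 0.036]
ee_rot: [0.997, -0.075, -0.0, 0.0]
ft_force: [-4.1, -4.4, 0.2]
finger_gap: 0.0137
```

Run:
```python
from g import *
from cell import imaging
show()
im=imaging.grab_frame('wrist')
cv2.imwrite('pics/w9.png',im)
```

```text
14.05 [0.4928 0.2211 0.036 ] yaw -0.1499 F [-4.07 -4.4   0.22] M [-0.933  1.016 -0.038] gap 0.0137
```

View pics/w9.png

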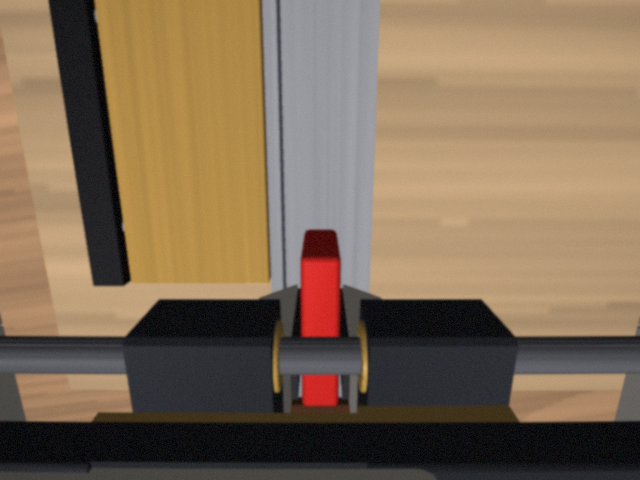

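Request:
jog_arm(
  steps=[0,-0.0005,0,0,0,0,0,-0.001,0,0,0,0,0,-0.001,0,0,0,0],
)

```text
clock: 14.4
tcp_pos: [0.4929, 0.2221, 0.036]
ee_rot: [0.997, -0.075, -0.0, 0.0]
ft_force: [-4.0, -3.3, -0.5]
finger_gap: 0.014
```

Request:
jog_arm(
  steps=[0,-0.0005,0,0,0,0,0,-0.001,0,0,0,0,0,-0.001,0,0,0,0],
)

```text
clock: 14.7
tcp_pos: [0.493, 0.2225, 0.036]
ee_rot: [0.997, -0.075, -0.0, 0.001]
ft_force: [-5.1, -5.4, 2.8]
finger_gap: 0.0139
```

Run:
```python
from g import *
from cell import imaging
show()
s=arm.state();yaw=-.1497;o=s['tcp_pos'][:2]-.0528*np.array([np.cos(yaw),np.sin(yaw)])
print((o-B[:2])@R.from_euler('z',B[2]).as_matrix()[:2,:2])
im=imaging.grab_frame('wrist')
cv2.imwrite('pics/w10.png',im)
```

```text
14.7 [0.493  0.2225 0.036 ] yaw -0.1503 F [-5.08 -5.38  2.79] M [-1.345  1.108 -0.077] gap 0.0139
[-0.11985877  0.02763961]
```

View pics/w10.png

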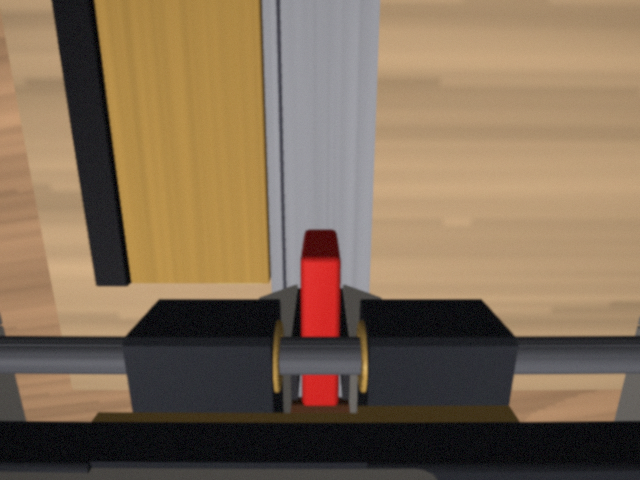

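Request:
jog_arm(
  steps=[0,-0.0003,-0.0001,0,0,0,0,-0.0005,-0.0002,0,0,0,0,-0.0005,-0.0002,0,0,0],
)

```text
clock: 15.05
tcp_pos: [0.4931, 0.223, 0.0361]
ee_rot: [0.997, -0.075, -0.0, 0.001]
ft_force: [-3.5, -5.9, 0.2]
finger_gap: 0.014
```

Request:
jog_arm(
  steps=[0,-0.0003,0,0,0,0,0,-0.0005,0,0,0,0,0,-0.0005,0,0,0,0],
)

```text
clock: 15.35
tcp_pos: [0.493, 0.2231, 0.0361]
ee_rot: [0.997, -0.075, -0.0, 0.001]
ft_force: [-4.9, -6.1, 1.7]
finger_gap: 0.0137
```

Run:
```python
from g import *
from cell import imaging
show()
s=arm.state();yaw=-.1497;o=s['tcp_pos'][:2]-.0528*np.array([np.cos(yaw),np.sin(yaw)])
print((o-B[:2])@R.from_euler('z',B[2]).as_matrix()[:2,:2])
im=imaging.grab_frame('wrist')
cv2.imwrite('pics/w11.png',im)
a=[cv2.imread(f'pics/w{i}.png')[150:300,60:310] for i in (7,9,10,11)]
cv2.imwrite('pics/cmp.png',cv2.resize(np.vstack([np.hstack(a[:2]),np.hstack(a[2:])]),None,fx=1.6,fy=1.6))
```

```text
15.35 [0.493  0.2231 0.0361] yaw -0.1504 F [-4.95 -6.15  1.66] M [-1.552  1.069 -0.082] gap 0.0137
[-0.11989654  0.02825179]
```

View pics/cmp.png

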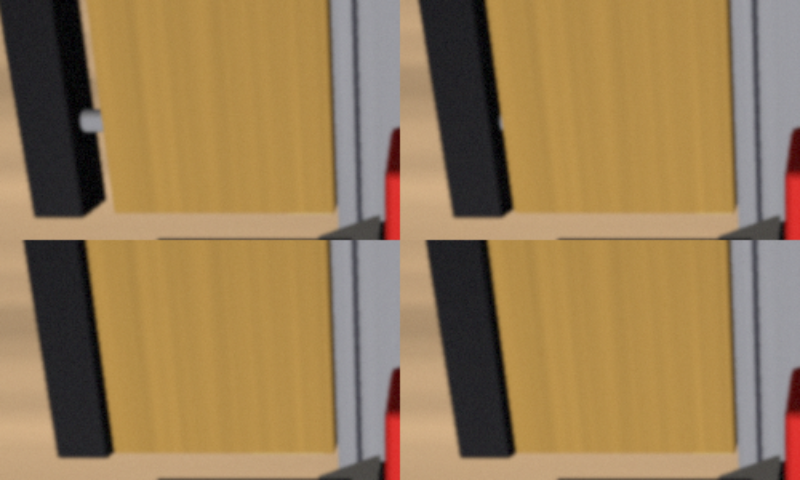

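Request:
jog_arm(
  steps=[0,-0.0005,0,0,0,0,0,-0.001,0,0,0,0,0,-0.001,0,0,0,0],
)

```text
clock: 15.7
tcp_pos: [0.4931, 0.2234, 0.0361]
ee_rot: [0.997, -0.075, -0.001, 0.001]
ft_force: [-6.2, -8.7, 4.1]
finger_gap: 0.0138
```

Run:
```python
from g import *
show()
```

```text
15.7 [0.4931 0.2234 0.0361] yaw -0.1509 F [-6.25 -8.68  4.14] M [-2.017  1.158 -0.052] gap 0.0138
```

Request:
jog_arm(
  steps=[0,0,-0.0002,0,0,0,0,0,-0.0002,0,0,0,0,0,-0.0002,0,0,0],
)

```text
clock: 16.0
tcp_pos: [0.4931, 0.2236, 0.0361]
ee_rot: [0.997, -0.075, -0.001, 0.001]
ft_force: [-5.5, -8.1, -0.1]
finger_gap: 0.0141
```

Run:
```python
from g import *
show()
from cell import imaging
im=imaging.grab_frame('wrist')
cv2.imwrite('pics/w12.png',im)
a=[cv2.imread(f'pics/w{i}.png')[150:300,60:310] for i in (11,12)]
cv2.imwrite('pics/cmp2.png',cv2.resize(np.hstack(a),None,fx=1.6,fy=1.6))
```

```text
16.0 [0.4931 0.2236 0.0361] yaw -0.1507 F [-5.52 -8.05 -0.1 ] M [-1.822  1.029 -0.079] gap 0.0141
```

View pics/cmp2.png

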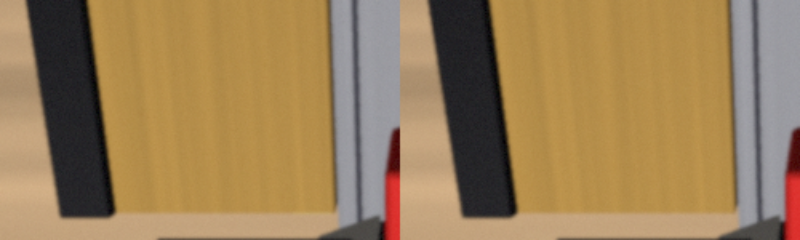

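Request:
jog_arm(
  steps=[0,-0.0005,0,0,0,0,0,-0.001,0,0,0,0,0,-0.001,0,0,0,0,0,-0.001,0,0,0,0],
)

```text
clock: 16.45
tcp_pos: [0.4931, 0.224, 0.0362]
ee_rot: [0.997, -0.075, -0.001, 0.002]
ft_force: [-5.4, -9.7, 1.5]
finger_gap: 0.014
```

Run:
```python
from g import *
show()
from cell import imaging
im=imaging.grab_frame('wrist')
cv2.imwrite('pics/w13.png',im)
# shift of rail between 10..13 via phase correlation on rail/plate patch
def sh(i,j,sl):
    A=[cv2.cvtColor(cv2.imread(f'pics/w{k}.png'),6)[sl].astype(np.float32) for k in (i,j)]
    return np.round(cv2.phaseCorrelate(A[0],A[1],cv2.createHanningWindow(A[0].shape[::-1],5))[0],2)
rail=np.s_[60:300,40:150]; bd=np.s_[0:290,390:600]; pl=np.s_[240:300,220:290]
for i,j in ((7,8),(8,9),(9,10),(10,11),(11,12),(12,13)): print(i,j,'rail',sh(i,j,rail),'board',sh(i,j,bd),'plate',sh(i,j,pl))
```

```text
16.45 [0.4931 0.224  0.0362] yaw -0.1511 F [-5.44 -9.75  1.55] M [-2.276  1.099 -0.041] gap 0.014
7 8 rail [ 8.56 -0.01] board [8.57 0.73] plate [-0.13  0.13]
8 9 rail [1.35 0.35] board [ 3.   -0.18] plate [ 0.19 -0.16]
9 10 rail [0.42 0.35] board [ 3.76 -0.07] plate [ 0.09 -0.24]
10 11 rail [ 1.09 -0.77] board [ 0.08 -0.13] plate [ 0.13 -0.06]
11 12 rail [ 0.93 -0.77] board [ 0.12 -0.66] plate [0.33 0.22]
12 13 rail [0.76 1.43] board [ 0.19 -0.01] plate [ 0.24 -0.02]
```

Request:
jog_arm(
  steps=[0,0.0005,0,0,0,0,0,0.001,0,0,0,0,0,0.001,0,0,0,0],
)

```text
clock: 16.8
tcp_pos: [0.4932, 0.2239, 0.0361]
ee_rot: [0.997, -0.075, -0.001, 0.001]
ft_force: [-3.7, -6.1, -2.2]
finger_gap: 0.0139
```

Run:
```python
from g import *
show()
```

```text
16.8 [0.4932 0.2239 0.0361] yaw -0.1506 F [-3.74 -6.06 -2.17] M [-1.577  1.048 -0.083] gap 0.0139
```

Request:
jog_arm(
  steps=[0,0.0005,0.0002,0,0,0,-0.0002,0.001,0.0002,0,0,0,-0.0002,0.001,0.0002,0,0,0],
)

```text
clock: 17.1
tcp_pos: [0.4932, 0.2238, 0.0361]
ee_rot: [0.997, -0.075, -0.0, 0.001]
ft_force: [-4.1, -4.4, -2.0]
finger_gap: 0.0136
```

Run:
```python
from g import *
show()
```

```text
17.1 [0.4932 0.2238 0.0361] yaw -0.1502 F [-4.14 -4.39 -2.04] M [-1.143  0.848 -0.136] gap 0.0136
```

Request:
jog_arm(
  steps=[0,0.0005,0.0002,0,0,0,-0.0002,0.0007,0.0003,0,0,0,-0.0002,0.0007,0.0003,0,0,0],
)

```text
clock: 17.4
tcp_pos: [0.4932, 0.2237, 0.0361]
ee_rot: [0.997, -0.075, 0.0, 0.0]
ft_force: [-3.0, -3.5, 0.2]
finger_gap: 0.0135
```

Run:
```python
from g import *
show()
```

```text
17.4 [0.4932 0.2237 0.0361] yaw -0.1499 F [-3.04 -3.53  0.23] M [-0.809  0.895 -0.106] gap 0.0135
```

Request:
jog_arm(
  steps=[0,0.0004,0.0002,0,0,0,-0.0002,0.0005,0.0002,0,0,0,-0.0002,0.0005,0.0002,0,0,0],
  force=3,
)

```text
clock: 17.7
tcp_pos: [0.4932, 0.2237, 0.036]
ee_rot: [0.997, -0.075, 0.0, -0.0]
ft_force: [-2.9, -3.1, 3.3]
finger_gap: 0.0141
```

Run:
```python
from g import *
show()
from cell import imaging
cv2.imwrite('pics/w14.png',imaging.grab_frame('wrist'))
```

```text
17.7 [0.4932 0.2237 0.036 ] yaw -0.1497 F [-2.85 -3.12  3.25] M [-0.553  0.644 -0.073] gap 0.0141
```

Request:
jog_arm(
  steps=[0,0,0,0,0,0,0,0,0,0,0,0,0,0,0,0,0,0],
  gripper=0.03,
)

```text
clock: 18.05
tcp_pos: [0.4933, 0.2242, 0.036]
ee_rot: [0.997, -0.075, 0.001, -0.001]
ft_force: [-0.4, -0.2, -0.4]
finger_gap: 0.0291
```

Run:
```python
from g import *
show()
from cell import imaging
cv2.imwrite('pics/w15.png',imaging.grab_frame('wrist'))
def sh(i,j,sl):
    A=[cv2.cvtColor(cv2.imread(f'pics/w{k}.png'),6)[sl].astype(np.float32) for k in (i,j)]
    return np.round(cv2.phaseCorrelate(A[0],A[1],cv2.createHanningWindow(A[0].shape[::-1],5))[0],2)
for i,j in ((13,14),(14,15)): print(i,j,sh(i,j,np.s_[0:290,390:600]),'blade',sh(i,j,np.s_[0:200,200:390]))
cv2.imwrite('pics/s15.png',cv2.resize(imaging.grab_frame('scene')[200:400,290:490],None,fx=3,fy=3,interpolation=cv2.INTER_CUBIC))
```

```text
18.05 [0.4933 0.2242 0.036 ] yaw -0.1494 F [-0.36 -0.23 -0.36] M [0.012 0.016 0.009] gap 0.0291
13 14 [-0.01 -0.66] blade [-0.11 -3.04]
14 15 [1.85 2.39] blade [ 3.99 -1.66]
```

View pics/w15.png

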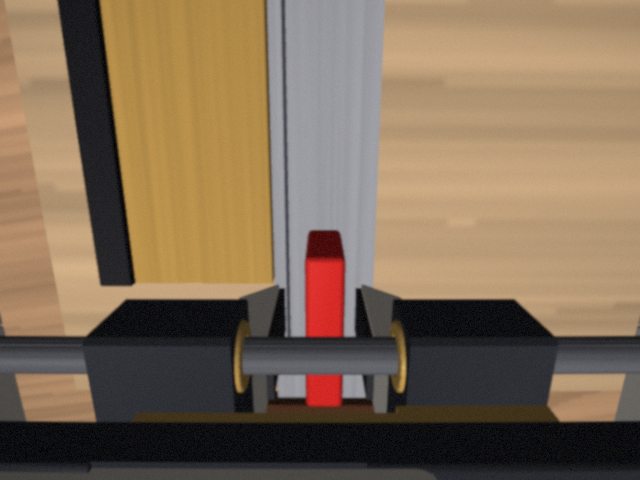

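Request:
jog_arm(
  steps=[0,0,-0.01,0,0,0,0,0,-0.03,0,0,0,0,0,-0.06,0,0,0,0,0,-0.1,0,0,0,0,0,-0.14,0,0,0,0,0,-0.14,0,0,0,0,0,-0.14,0,0,0],
)

```text
clock: 18.85
tcp_pos: [0.4932, 0.2238, 0.1772]
ee_rot: [0.997, -0.075, 0.001, -0.001]
ft_force: [-0.7, -0.2, -0.2]
finger_gap: 0.0302
```

Run:
```python
from g import *
show()
from cell import imaging
cv2.imwrite('pics/w16.png',imaging.grab_frame('wrist'))
cv2.imwrite('pics/s16.png',cv2.resize(imaging.grab_frame('scene')[200:400,290:490],None,fx=3,fy=3,interpolation=cv2.INTER_CUBIC))
```

```text
18.85 [0.4932 0.2238 0.1772] yaw -0.1496 F [-0.74 -0.23 -0.16] M [-0.017  0.078 -0.039] gap 0.0302
```

View pics/w16.png

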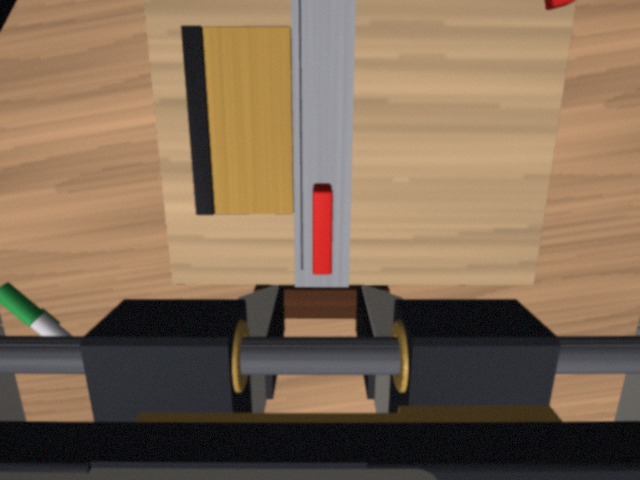

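View pics/s16.png

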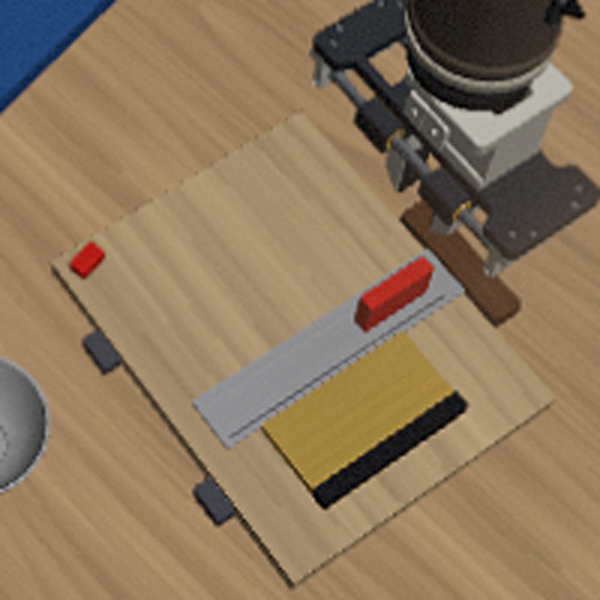

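Request:
jog_arm(
  steps=[-0.02,0,-0.02,0,0,0,-0.06,0,-0.04,0,0,0,-0.09,0,-0.05,0,0,0,-0.09,0,-0.05,0,0,0,-0.09,0,-0.05,0,0,0],
)

```text
clock: 19.45
tcp_pos: [0.4033, 0.2367, 0.2251]
ee_rot: [0.997, -0.074, -0.0, 0.0]
ft_force: [-0.1, -0.6, -0.2]
finger_gap: 0.0298
```

Run:
```python
from g import *
show()
from cell import imaging,nets
s=arm.state();p=cam('wrist',s);im=imaging.grab_frame('wrist');r=nets.trace('wrist','tsquare')
cv2.imwrite('pics/w17.png',im)
if r:
    q,f=fit([(p,r[0]['mask'])],TS,[.4406,.2317,-.15],.018)
    print(r[0]['score'],q,f,(q[:2]-B[:2])@R.from_euler('z',B[2]).as_matrix()[:2,:2])
ims=imaging.grab_frame('scene')
cv2.imwrite('pics/s17.png',cv2.resize(ims[250:330,400:480],None,fx=7,fy=7,interpolation=cv2.INTER_CUBIC))
cv2.imwrite('pics/t17.png',cv2.resize(imaging.grab_frame('top')[190:340,190:340],None,fx=4,fy=4,interpolation=cv2.INTER_CUBIC))
```

```text
19.45 [0.4033 0.2367 0.2251] yaw -0.1487 F [-0.08 -0.63 -0.19] M [ 0.059 -0.055  0.003] gap 0.0298
0.72 [ 0.4410079   0.23117601 -0.15441684] 0.017842664024011468 [-0.11975196  0.02851486]
```

View pics/w17.png

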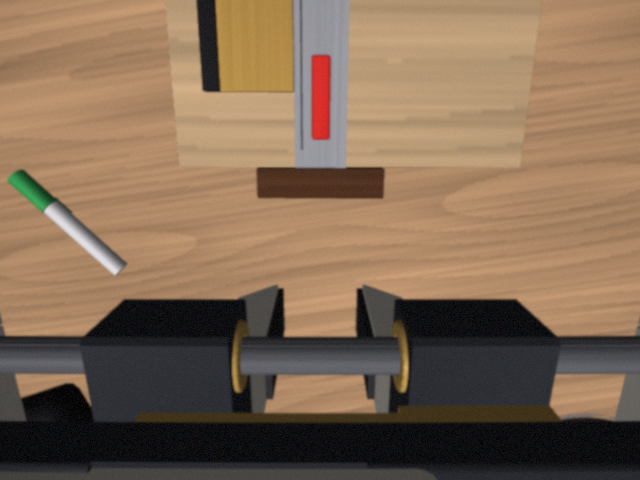

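View pics/s17.png

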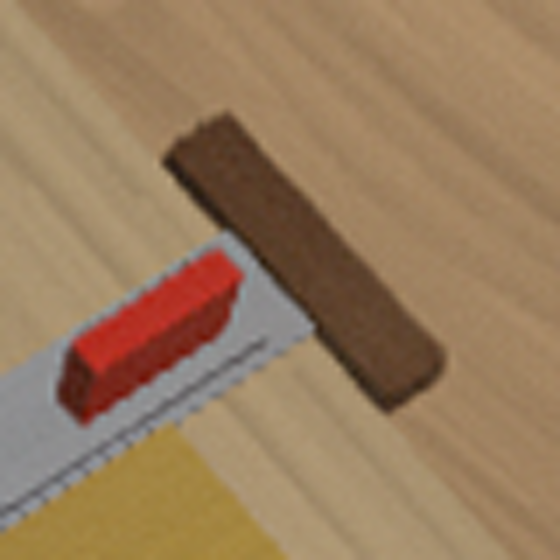

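View pics/t17.png

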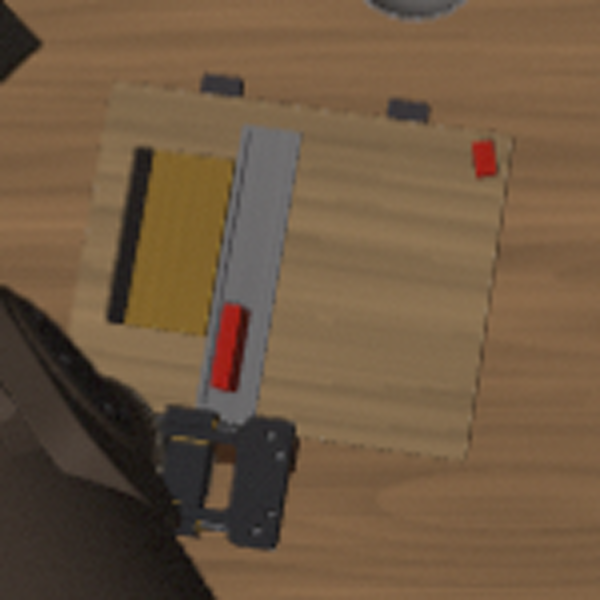

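Run:
```python
import cv2,numpy as np
im=cv2.imread('pics/w17.png');cv2.imwrite('pics/w17z.png',cv2.resize(im[150:205,240:400],None,fx=5,fy=5,interpolation=cv2.INTER_NEAREST))
g=cv2.cvtColor(im,6)
for c in (265,280,290,320,352,365,378): print(c,g[158:174,c])
from g import *
s=arm.state();p=cam('wrist',s);print(proj(p,place(np.array([[-.12,y,.018] for y in(-.02,.08)]),B,0)).round(1),proj(p,place(np.array([[-.12,y,.028] for y in(-.02,.08)]),B,0)).round(1))
```

```text
265 [169 168 167 165 165 165 165 162 146  99  58  51  47  55  54  56]
280 [169 164 166 165 166 166 165 162 148 102  54  49  55  51  57  57]
290 [171 166 168 165 165 165 165 163 149 100  52  51  52  56  57  53]
320 [155 151 154 151 154 151 154 147 140 118  79  55  56  57  54  56]
352 [167 166 168 167 166 165 164 162 145  92  46  45  49  57  58  57]
365 [166 170 169 173 168 167 160 161 140  90  45  48  52  56  50  53]
378 [167 170 166 170 171 166 162 163 140  96  50  46  54  51  52  55]
[[374.7 168.2]
 [260.4 168.4]] [[376.2 169.5]
 [258.8 169.7]]
```

View pics/w17z.png

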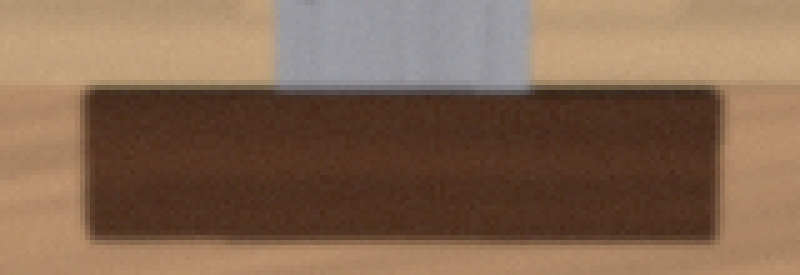

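Run:
```python
from cell import order
print(order.hand_in())
```

```text
the job is handed in; nothing more can be done
None
```

The T-square is lying flat on the board with its head flush on the front edge. Its blade holds the brass plate against the rail. I handed the job in at about 19.6 s of the 69 s allowed; no verdict was reported.

**What I did**
- I gripped the T-square by the rib and laid the blade on the clear right-hand part of the board.
- I pressed the head against the edge with about 3–5 N while the blade was still about 47 mm from the plate.
- I slid it left, keeping the head pressed, until the plate stopped moving. I then eased the side force and let go.

**Last checks**
- **Head:** in the wrist picture the head meets the board edge evenly along its length, and the fitted head face is at board x −119.8 mm, where −120 is flush.
- **Plate:** the blade is flush on the plate's long side and the gap to the rail has closed. In the last pushes, three further commands of about 1 mm each moved neither the plate nor the blade across the board.
- **Robot:** it was clear of everything, with the wrist force under 1 N.
- **Other things:** I compared only the things in the last pictures, and the sharpener and marker looked unmoved. The rest I did not compare, though the arm did not go near them.

**Where it was less clean**
- **Higher forces:** early in the slide the downward and drag forces each touched about 10 N, so I raised the tool slightly. The final push into the stop also reached about 10 N.
- **Plate travel:** my estimate came out at about 10–11 mm against the nominal 8 mm. That is beyond the 2 mm calibration error, so I judged the plate home by the stop and the closed gap.
- **Angle:** the wrist fit put the T-square about 0.3° off the board, which I took as measuring noise.

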